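# Open the pressure cap of the large glaze spray tank

### The job

The large glaze spray tank, the wider of the two, is to be refilled. Open its pressure cap: turn it anticlockwise (seen from above) until it meets its first stop, then press it down, and while it is pressed turn it on past the stop to the end of its turn; then let go of it, so that it springs up free. Leave the small tank's cap closed.

Things in the scene. Friction and masses are not known exactly. Their poses are not given: they have to be found in the camera images.
- large_tank: Large spray tank: upright steel cylinder, 132 mm diameter, 92 mm to its shoulder, fixed to the worktop; gauge on its -x side, hose outlet on its +y side. Origin: centre of its underside. On top its pressure cap: a black ribbed disc, 62 mm across, with an upright wing bar, 50 mm long, 16 mm thick and standing 33 mm proud of the disc
- large_grip (a point): Grip point of the large tank's cap: on the turning axis, inside the wing bar, 10 mm below its top and 23 mm above the disc; 144 mm above the worktop while closed. x runs along the bar to the end with a short white mark (grip across y), z is up; it turns, sinks and rises with the cap
- large_cap (a joint): Turn of the large tank's cap (rad), growing anticlockwise seen from above: starts closed at 0 to 0.15, first stop at about 0.50; with the cap pressed down 6 mm or more it passes below the stop, is clear of it from about 1.1, and ends at 1.40. It turns easily (0.05 N m) and stays where it is left
- large_press (a joint): Height of the large tank's cap (m), growing downwards: 0 closed, 0.010 pressed fully down, -0.006 sprung up free. A spring pushes the cap up: about 6 N at 0, 12 N fully down. Past the stop the cap rises by itself when no longer held down; it cannot be lifted off
- small_grip (a point): Grip point of the like cap on the small tank (steel cylinder, 86 mm diameter, as tall as the large one), which is to be left closed
- small_cap (a joint): Turn of the small tank's cap (rad): starts closed at 0 to 0.15 and is to stay there

How it is judged:
By the outcome, as a careful person would: the job done as asked, in the order asked, and still so for the second after the job is handed in, with the robot touching nothing.
It also fails if it takes over 35 s, if anything falls off the work surface, if the arm or the gripper's body presses on something with over 40 N, if the wrist force passes 120 N, or if a joint passes its speed limit or range.

### The arm

A 6-joint arm with a two-finger parallel gripper is mounted at the origin on a cart in front of the work surface, level with it; the furniture and walls round the work are solid. World frame = base frame: x ahead of the robot, y to its left, z up, the work surface at z = 0. Lengths are in m, angles in degrees, forces in N, time in s.
With the tool pointing down it reaches from about 0.35 to 0.875 m from the base axis. Payload 4.2 kg.
Tool frame: the origin (TCP) lies midway between the tips of the shut fingers; the grasp point (between the pads) lies 19 mm behind it (bot.grip_point_offset is the distance from the TCP to the grasp point, in m); z points along the fingers, y is the line along which they close (so a half turn about z gives the same grasp; the last joint's range is limited). The gripper opens to 87 mm and grips with 3 to 60 N. Pads are 19 mm wide; open, the fingers measure 117 mm over their backs; the gripper's body (75 mm by 190 mm) begins 51 mm behind the grasp point.
Start: joints at [-52.85, 22.042, 0.453, 0, -68.411, -14.817], TCP at [0.238, -0.578, 0.223] pointing down, gripper open.
Joint ranges: [-179.83, 179.83], [-69.29, 118.12], [-61.27, 80.66], [-181.25, 117.63], [-171.15, -9.14], [-177.46, 177.46]. Speed limits (degrees/s): [159.86, 159.86, 180, 180, 180, 180].

### API

Orientations are given as a 3x3 rotation matrix whose columns are the frame's x, y, z axes.
In Python, from cell import readout, imaging, job, bot gives the robot as it stands. The module is installed in compiled form; this text tells all that it offers.
- The arm moves only by the tool servo_tool, never from a script. Its argument "motion" is a list that holds one entry, the list of rows, each a list of 7 numbers: the shift along the tool's x, y, z normalised to -1 to 1, where 1 is 0.02 m, then the turn, a rotation vector about the tool's x, y, z normalised to -1 to 1, where 1 is 6 degrees, then the opening, from 0 (shut) to 1 (fully open). A call has exactly 5 rows; each row shifts and turns the commanded pose from where the row before left it, along the tool's axes as they then stand; what a row does not reach is not made up. A row lasts 1/12 s, in which the tool goes at most 41.7 mm and 7.16 degrees, less where a joint would pass 70% of its speed; a pose out of reach is approached as far as the arm can. A call with a number of a shift or a turn outside -1 to 1 is refused whole. A call with a gripper value outside its range is refused whole. The fingers move at their own pace and stop on an object; "force" is the grip in N (left out, the last holds). Time passes only in rows, so rows that do not move let the fingers close, or fill a call up. It gives the time, the measured TCP pose, the force, the opening and the grip force at its end, in the units of the state.
- readout.sense(): the state, without advancing time (a new reading comes with each control period).
- imaging.capture(name): name is "side" or "top" or "wrist"; returns a dict with "img" (384x512x3 uint8, blue, green, red), "intrinsics" (3x3 intrinsics, pixels), "view" (4x4, takes a point from world to camera coordinates); the wrist camera has in their place "T_tool_cam" (4x4, takes a point from camera to tool coordinates, whose origin is the TCP and whose axes are the flange's). Camera axes: x right, y down, z forward; pixel columns grow to the right and rows downward; lengths in m; the calibration is good to about 2 mm. A picture is of the moment at which its call begins: read the wrist's pose just before it. There is no depth.
- job.job_done(): hands the job in; it is judged then, once.
Trained networks look in a picture, given as the dict that the camera call returned (one of the last four; its "shot" number tells which), for a name from the list of things; names that differ only in an ending like _2 or _b are one class to them, and where a whole thing is asked for, a point or a joint stands for the part that bears it (a point fixed in the world has none). Each returns a list of dicts, best first, with "score" (0 to 1); they miss things now and then, are a little off and sometimes report something else, mostly with a low value. They report only what shows in the picture. A call takes as long as a camera call.
- imaging.look_for(name, picture): "extent" ([left, top, right, bottom] in pixels, round what is visible of it).
The state is a dict: "clock": time; "qpos": joint angles; "dq": joint speeds; "joint_torque": joint torques, N m; "ee_pos": TCP position; "eef_rot": TCP orientation; "wrist_force": force on the tool from outside, world axes, zero at the start; "moment": the same for the moment, N m; "width": finger opening in m; "gripper_force": force on a finger pad.
Only numpy, scipy, OpenCV 4.12 (cv2) and the standard library are available. Lean on these libraries where they do the work, as an engineer would, in place of code of your own. Each camera call takes 0.05 s, during which the arm holds its last target. There are 200 camera calls.

## Working session

There is one attempt and no reset: what is moved stays moved. The work goes in short steps, Python scripts to look and compute and a tool call to move; the robot and the scene stay as the last step left them, time stands still between calls to the robot, and variables do not carry over. Pictures are saved under pics/ and viewed, at most 10 in all, crops included, and the job is handed in when it is done.

Besides the shell and the picture viewer there is one more tool, called as name(argument=value, ...) on one line, values as JSON. servo_tool: Moves the arm, as the interface text tells. Its arguments: {"type":"object","properties":{"motion":{"type":"array","items":{"type":"array","items":{"type":"array","items":{"type":"number","minimum":-1,"maximum":1}}}},"force":{"type":"number"}},"required":["motion"]}

```bash
mkdir -p pics
python3 - <<'E'
from cell import readout, imaging
import cv2,numpy as np
s=readout.sense(); print({k:np.round(v,3).tolist() for k,v in s.items()})
ims=[]
for n in ("side","top"):
    p=imaging.capture(n); cv2.imwrite(f"pics/{n}0.png",p["img"]); print(n,p["intrinsics"].tolist() if hasattr(p["intrinsics"],'tolist') else p["intrinsics"],np.round(p["view"],4).tolist())
    for w in("large_tank","large_grip","small_grip"):
        print(w,[(np.round(d["extent"]).tolist(),round(d["score"],2)) for d in imaging.look_for(w,p)][:3])
E
```

```text
{'clock': 0.0, 'qpos': [-52.848, 22.089, 0.38, -0.03, -68.41, -14.816], 'dq': [0.025, 0.005, -0.025, 0.006, -0.033, 0.035], 'joint_torque': [0.001, -39.066, 18.741, 4.22, 0.011, -0.0], 'ee_pos': [0.237, -0.578, 0.221], 'eef_rot': [[-0.925, -0.38, -0.001], [-0.38, 0.925, 0.002], [0.0, 0.002, -1.0]], 'wrist_force': [-1.001, -0.12, -0.589], 'moment': [0.03, 0.022, 0.008], 'gripper_force': 0.0, 'width': 0.087}
side [[385.868141871965, 0.0, 254.72774673827826], [0.0, 385.868141871965, 187.2231347432669], [0.0, 0.0, 1.0]] [[-0.9129, -0.4076, 0.0227, 0.5256], [-0.2492, 0.5124, -0.8218, 0.2343], [0.3233, -0.7559, -0.5693, 0.7405], [0.0, 0.0, 0.0, 1.0]]
large_tank [([182.0, 224.0, 258.0, 320.0], 0.89)]
large_grip [([202.0, 222.0, 235.0, 263.0], 0.67)]
small_grip [([284.0, 153.0, 312.0, 176.0], 0.61)]
top [[486.64542102450554, 0.0, 253.9341083305482], [0.0, 486.64542102450554, 195.20785269443985], [0.0, 0.0, 1.0]] [[-0.0079, -1.0, 0.0048, -0.0056], [-0.9986, 0.0076, -0.0514, 0.5631], [0.0514, -0.0052, -0.9987, 1.1064], [0.0, 0.0, 0.0, 1.0]]
large_tank [([118.0, 169.0, 192.0, 238.0], 0.57)]
large_grip [([133.0, 182.0, 164.0, 213.0], 0.8)]
small_grip [([294.0, 200.0, 322.0, 233.0], 0.68)]
```

Run:
```python
import cv2,numpy as np
a=cv2.imread("pics/side0.png");b=cv2.imread("pics/top0.png")
c=np.vstack([cv2.resize(np.hstack([a,b]),(800,300)),np.hstack([cv2.resize(b[150:260,95:241],(400,300),interpolation=2),cv2.resize(a[190:340,150:350],(400,300),interpolation=2)])])
cv2.imwrite("pics/c0.png",c)
```

```text
(no output)
```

View pics/c0.png

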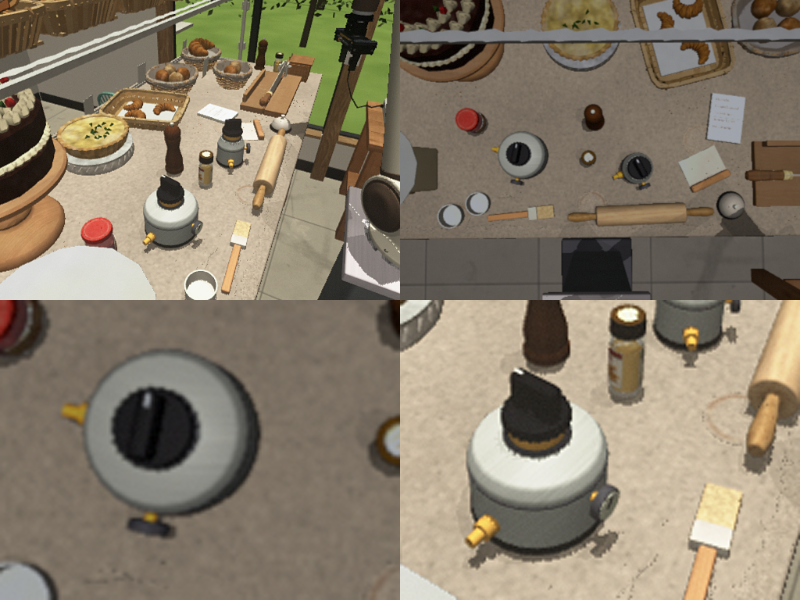

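```bash
cat > h.py <<'E'
import numpy as np
from cell import readout, imaging
K={};
def ray(p,u,v):
    V=np.array(p["view"]);R=V[:3,:3];c=-R.T@V[:3,3]
    d=R.T@np.linalg.solve(np.array(p["intrinsics"]),[u,v,1]);return c,d
def atz(p,u,v,z):
    c,d=ray(p,u,v);return c+d*(z-c[2])/d[2]
E
python3 - <<'E'
from h import *
t=imaging.capture("top");s=imaging.capture("side")
print("disc",atz(t,151.6,197,.121),"bar ends",atz(t,95+147*.365,150+95*.3667,.154),atz(t,95+157*.365,150+165*.3667,.154))
print("tank top",atz(t,157,195,.085))
print("mill",atz(t,248,150,.1),"small",atz(t,308,216,.13))
print("side disc",atz(s,150+537/2-200,190+(410-300)/2,.121), "side mill top x",atz(s,172*1.28,127*1.28,.15))
print(readout.sense()["clock"])
E
```

```text
disc [0.55548469 0.20359737 0.121     ] bar ends [0.5784563  0.20283203 0.154     ] [0.52665401 0.19533359 0.154     ]
tank top [0.56148977 0.19936244 0.085     ]
mill [0.6555221  0.00235988 0.1       ] small [ 0.51334261 -0.12055596  0.13      ]
side disc [0.55636295 0.20978698 0.121     ] side mill top x [ 0.66577074 -0.00168659  0.15      ]
0.5
```

servo_tool(motion=[[[-1,1,-0.5,0,0,0,1],[-1,1,-0.5,0,0,0,1],[-1,1,-0.5,0,0,0,1],[-1,1,-0.5,0,0,0,1],[-1,1,-0.5,0,0,0,1]]])

```text
clock: 0.92
ee_pos: [0.2922, -0.4464, 0.273]
eef_rot: [[-0.925, -0.38, 0.0], [-0.38, 0.925, -0.0], [-0.0, -0.0, -1.0]]
wrist_force: [0.6, 0.2, 0.1]
width: 0.0873
gripper_force: 0.0
```

servo_tool(motion=[[[-1,1,0,0,0,0,1],[-1,1,0,0,0,0,1],[-1,1,0,0,0,0,1],[-1,1,0,0,0,0,1],[-1,1,0,0,0,0,1]]])

```text
clock: 1.33
ee_pos: [0.3468, -0.3158, 0.2728]
eef_rot: [[-0.925, -0.38, 0.001], [-0.38, 0.925, -0.0], [-0.001, -0.001, -1.0]]
wrist_force: [0.0, 0.1, 0.1]
width: 0.0869
gripper_force: 0.0
```

servo_tool(motion=[[[-1,1,0,0,0,0,1],[-1,1,0,0,0,0,1],[-1,1,0,0,0,0,1],[-1,1,0,0,0,0,1],[-1,1,0,0,0,0,1]]])

```text
clock: 1.75
ee_pos: [0.4012, -0.1853, 0.2729]
eef_rot: [[-0.925, -0.38, 0.001], [-0.38, 0.925, -0.0], [-0.001, -0.0, -1.0]]
wrist_force: [0.0, -0.6, 0.2]
width: 0.0873
gripper_force: 0.0
```

servo_tool(motion=[[[-1,1,0,0,0,0,1],[-1,1,0,0,0,0,1],[-1,1,0,0,0,0,1],[-1,1,0,0,0,0,1],[-1,1,0,0,0,0,1]]])

```text
clock: 2.17
ee_pos: [0.4558, -0.0547, 0.2729]
eef_rot: [[-0.925, -0.38, 0.001], [-0.38, 0.925, 0.0], [-0.001, -0.0, -1.0]]
wrist_force: [0.7, 0.0, 0.7]
width: 0.087
gripper_force: 0.0
```

servo_tool(motion=[[[-1,1,0,0,0,0,1],[-1,1,0,0,0,0,1],[-1,1,0,0,0,0,1],[-1,1,0,0,0,0,1],[-1,1,0,0,0,0,1]]])

```text
clock: 2.58
ee_pos: [0.5103, 0.0758, 0.2728]
eef_rot: [[-0.925, -0.38, 0.001], [-0.38, 0.925, 0.0], [-0.001, 0.0, -1.0]]
wrist_force: [0.7, -0.7, 0.2]
width: 0.0867
gripper_force: 0.0
```

servo_tool(motion=[[[-1,1,0,0,0,0,1],[-1,1,0,0,0,0,1],[-1,1,0,0,0,0,1],[-1,1,0,0,0,0,1],[-1,1,0,0,0,0,1]]])

```text
clock: 3.0
ee_pos: [0.5648, 0.2062, 0.2727]
eef_rot: [[-0.925, -0.38, 0.0], [-0.38, 0.925, 0.0], [-0.0, 0.0, -1.0]]
wrist_force: [0.1, -0.4, -0.5]
width: 0.087
gripper_force: 0.0
```

servo_tool(motion=[[[0,0,0,0,0,0.8,1],[0,0,0,0,0,0.8,1],[0,0,0,0,0,0.8,1],[0,0,0,0,0,0,1],[0,0,0,0,0,0,1]]])

```text
clock: 3.42
ee_pos: [0.5645, 0.2049, 0.2726]
eef_rot: [[-0.99, -0.14, 0.0], [-0.14, 0.99, 0.0], [-0.0, 0.0, -1.0]]
wrist_force: [0.9, 0.3, -0.0]
width: 0.0873
gripper_force: 0.0
```

```bash
cat >> h.py <<'E'
def wrist(name):
    s=readout.sense();p=imaging.capture("wrist")
    import cv2;cv2.imwrite(name,p["img"])
    T=np.eye(4);T[:3,:3]=s["eef_rot"];T[:3,3]=s["ee_pos"]
    p["view"]=np.linalg.inv(T@np.array(p["T_tool_cam"]));return s,p
E
python3 - <<'E'
from h import *
s,p=wrist("pics/w1.png")
print(s["ee_pos"],s["qpos"],s["clock"])
V=p["view"];Kk=np.array(p["intrinsics"])
q=p
for d in imaging.look_for("large_grip",p):print(d["extent"],d["score"])
for w in ([.555,.203,.154],[.555,.203,.121]):
    c=Kk@(V[:3,:3]@w+V[:3,3]);print(c[:2]/c[2])
E
```

```text
[0.56448108 0.20493405 0.27256578] [ 3.53852436e+01  1.79593814e+01  1.58000654e+00 -6.36443169e-04
 -7.36176209e+01 -1.17323203e+02] 3.4167
[229.5, 143.2, 288.9, 207.1] 0.56
[257.25734742 179.00783867]
[257.22065747 172.10694767]
```

View pics/w1.png

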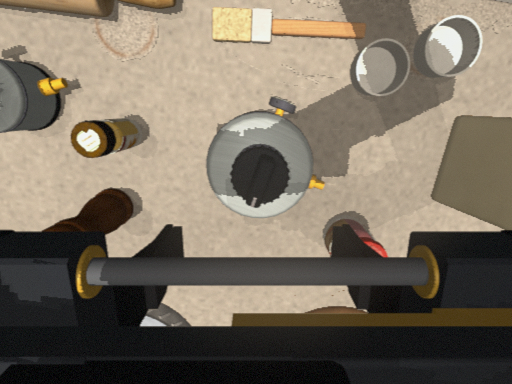

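Run:
```python
import cv2
a=cv2.imread("pics/w1.png")[130:220,200:320]
cv2.imwrite("pics/w1c.png",cv2.convertScaleAbs(cv2.resize(a,(800,600),interpolation=2),alpha=2,beta=20))
```

```text
(no output)
```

View pics/w1c.png

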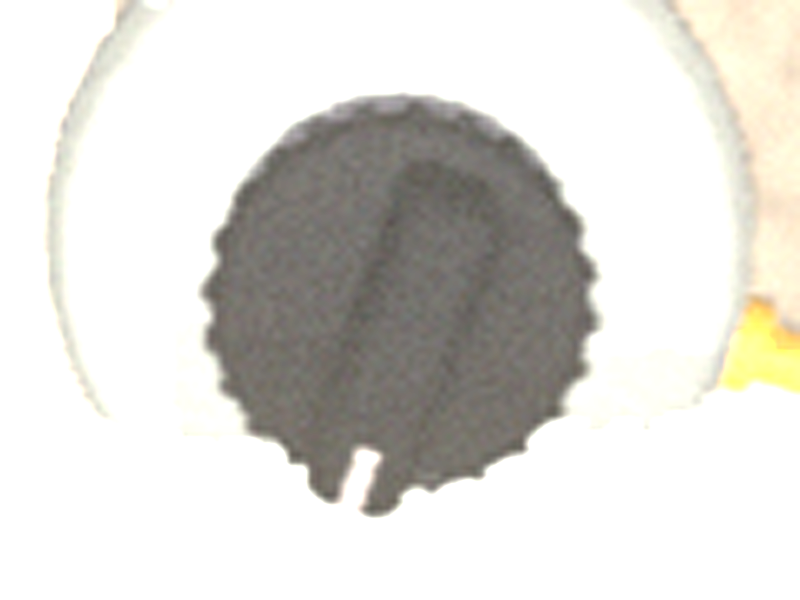

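Run:
```python
from h import *
s,p=wrist("pics/w2.png")
f=lambda u,v,z:atz(p,200+u*.15,130+v*.15,z)
print("disc",f(400,292,.12))
a,b=f(358,508,.154),f(450,175,.154)
print(a,b,(a+b)/2,np.linalg.norm(a-b),"yaw",np.degrees(np.arctan2(*(a-b)[1::-1])))
m,n=f(353,508,.154),f(368,450,.154);print("mark yaw",np.degrees(np.arctan2(*(m-n)[1::-1])))
l=f(325,400,.154),f(398,200,.154);r=f(420,440,.154),f(493,240,.154)
for q in(l,r):print("edge",np.degrees(np.arctan2(*(q[0]-q[1])[1::-1])))
R=np.array(s["eef_rot"]);print("tool yaw",np.degrees(np.arctan2(-R[0,1],R[1,1])))
```

```text
disc [0.55664161 0.20607436 0.12      ]
[0.5825428  0.20321992 0.154     ] [0.53210188 0.2092923  0.154     ] [0.55732234 0.20625611 0.154     ] 0.050805122127310136 yaw -6.864576498323786
mark yaw -5.997945972053369
edge -11.780536817514811
edge -11.025821801340452
tool yaw 8.020027801518669
```

servo_tool(motion=[[[0,0,0,0,0,0.83,1],[0,0,0,0,0,0.83,1],[0,0,0,0,0,0.84,1],[0.4,0,0.5,0,0,0,1],[0,0,1,0,0,0,1]]])

```text
clock: 3.98
ee_pos: [0.5573, 0.2064, 0.2452]
eef_rot: [[-0.993, 0.122, 0.005], [0.122, 0.993, 0.003], [-0.005, 0.004, -1.0]]
wrist_force: [-0.1, 0.2, -0.4]
width: 0.0873
gripper_force: 0.0
```

servo_tool(motion=[[[0,0,1,0,0,0,1],[0,0,1,0,0,0,1],[0,0,1,0,0,0,1],[0,0,0,0,0,0,1],[0,0,0,0,0,0,1]]])

```text
clock: 4.4
ee_pos: [0.5563, 0.2055, 0.1821]
eef_rot: [[-0.992, 0.122, -0.001], [0.122, 0.992, -0.002], [0.001, -0.002, -1.0]]
wrist_force: [0.2, -0.1, 0.5]
width: 0.087
gripper_force: 0.0
```

Run:
```python
from h import *
import cv2
s,p=wrist("pics/w3.png")
print(s["ee_pos"],s["wrist_force"]);V=p["view"];Kk=np.array(p["intrinsics"])
im=p["img"].copy();c_=np.array([.5567,.206])
a=np.radians(-7);d=np.array([np.cos(a),np.sin(a)]);n=np.array([-d[1],d[0]])
pts=[]
for e,g in((1,1),(1,-1),(-1,-1),(-1,1)):
    w=np.r_[c_+e*.025*d+g*.008*n,.154];c=Kk@(V[:3,:3]@w+V[:3,3]);pts.append(c[:2]/c[2])
im=cv2.convertScaleAbs(im,alpha=2,beta=20)
big=cv2.resize(im,(768,576));cv2.polylines(big,[np.int32(np.array(pts)*1.5)],True,(0,0,255),1)
cv2.imwrite("pics/w3o.png",big)
```

```text
[0.55633267 0.20545751 0.18207732] [ 0.23239222 -0.1050521   0.54008984]
```

View pics/w3o.png

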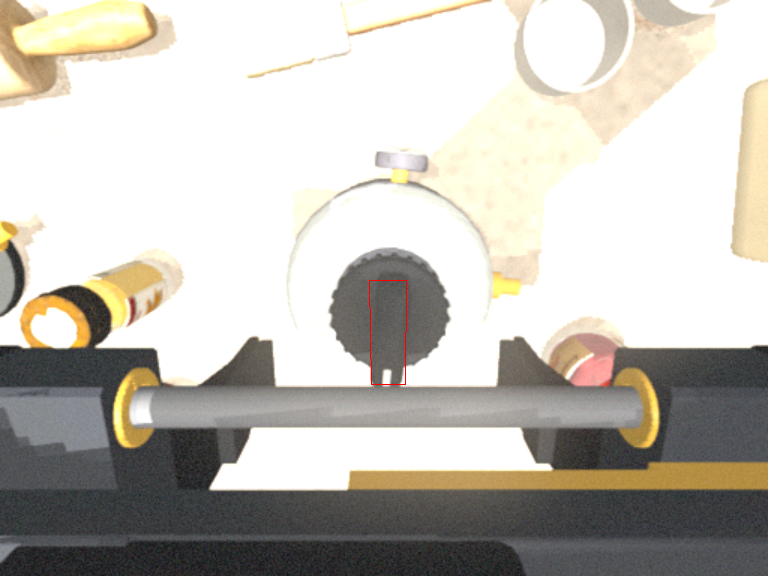

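servo_tool(motion=[[[0,0,1,0,0,0,1],[0,0,1,0,0,0,1],[0,0,0.5,0,0,0,1],[0,0,0.3,0,0,0,1],[0,0,0,0,0,0,1]]])

```text
clock: 4.87
ee_pos: [0.5566, 0.2058, 0.1264]
eef_rot: [[-0.992, 0.123, -0.001], [0.123, 0.992, -0.001], [0.0, -0.001, -1.0]]
wrist_force: [0.4, 0.2, -0.2]
width: 0.087
gripper_force: 0.0
```

servo_tool(motion=[[[0,0,0,0,0,0,0],[0,0,0,0,0,0,0],[0,0,0,0,0,0,0],[0,0,0,0,0,0,0],[0,0,0,0,0,0,0]]], force=30)

```text
clock: 5.28
ee_pos: [0.5568, 0.206, 0.1272]
eef_rot: [[-0.992, 0.123, 0.001], [0.123, 0.992, 0.001], [-0.001, 0.001, -1.0]]
wrist_force: [-0.3, -0.3, -0.2]
width: 0.0616
gripper_force: 0.0
```

servo_tool(motion=[[[0,0,0,0,0,0,0],[0,0,0,0,0,0,0],[0,0,0,0,0,0,0],[0,0,0,0,0,0,0],[0,0,0,0,0,0,0]]])

```text
clock: 5.7
ee_pos: [0.5566, 0.2059, 0.1265]
eef_rot: [[-0.992, 0.123, -0.0], [0.123, 0.992, -0.0], [0.0, -0.0, -1.0]]
wrist_force: [-0.4, -0.3, -0.8]
width: 0.0285
gripper_force: 0.0
```

```bash
python3 -c "
from h import *
s=readout.sense();print(s)"
```

```text
{'clock': 5.7, 'qpos': array([ 3.59218032e+01,  2.37871773e+01, -1.16452175e+01, -6.63015900e-04,
       -5.45722152e+01, -1.32986396e+02]), 'dq': array([-0.02077674, -0.05253492, -0.00803221,  0.0305021 , -0.07310824,
        0.06915216]), 'joint_torque': array([-4.84072370e-05, -3.81648195e+01,  1.63489169e+01,  3.61396953e+00,
       -8.18596780e-02, -5.26570659e-05]), 'ee_pos': array([0.55656436, 0.20588366, 0.12651306]), 'eef_rot': array([[-9.92407303e-01,  1.22994876e-01, -7.06905167e-05],
       [ 1.22994879e-01,  9.92407305e-01, -3.95687452e-05],
       [ 6.52870323e-05, -4.79628833e-05, -9.99999997e-01]]), 'wrist_force': array([-0.42440027, -0.29211287, -0.79579233]), 'moment': array([-0.0648486 ,  0.00125294,  0.02684399]), 'gripper_force': 0.0, 'width': 0.02848131081383943}
```

Fingers close at about 80 mm/s; one more call closes onto the bar.

servo_tool(motion=[[[0,0,0,0,0,0,0],[0,0,0,0,0,0,0],[0,0,0,0,0,0,0],[0,0,0,0,0,0,0],[0,0,0,0,0,0,0]]])

```text
clock: 6.12
ee_pos: [0.5567, 0.2068, 0.1266]
eef_rot: [[-0.992, 0.123, 0.001], [0.123, 0.992, 0.001], [-0.001, 0.002, -1.0]]
wrist_force: [-0.8, 5.0, 0.1]
width: 0.0157
gripper_force: 30.0
```

servo_tool(motion=[[[0,0.045,0,0,0,-0.6,0],[0,0,0,0,0,-0.6,0],[0,0,0,0,0,-0.6,0],[0,0,0,0,0,-0.6,0],[0,0,0,0,0,-0.6,0]]])

```text
clock: 6.53
ee_pos: [0.5567, 0.2064, 0.1266]
eef_rot: [[-0.981, -0.193, -0.0], [-0.193, 0.981, -0.001], [0.0, -0.001, -1.0]]
wrist_force: [-0.3, 1.6, -0.3]
width: 0.0156
gripper_force: 30.0
```

```bash
cat > s.py <<'E'
from h import *
s=readout.sense();R=s["eef_rot"]
print(s["clock"],s["ee_pos"].round(4),"F",s["wrist_force"].round(1),"M",s["moment"].round(3),"w",s["width"].round(4),"turn",np.degrees(np.arctan2(-R[0,1],R[1,1]))+7.07)
E
python3 s.py
```

```text
Traceback (most recent call last):
  File "s.py", line 3, in <module>
    print(s["clock"],s["ee_pos"].round(4),"F",s["wrist_force"].round(1),"M",s["moment"].round(3),"w",s["width"].round(4),"turn",np.degrees(np.arctan2(-R[0,1],R[1,1]))+7.07)
                                                                                                     ^^^^^^^^^^^^^^^^
AttributeError: 'float' object has no attribute 'round'
```

```bash
sed -i 's/s\["width"\].round(4)/s["width"]/' s.py; python3 s.py
```

```text
6.5333 [0.5567 0.2064 0.1266] F [-0.3  1.6 -0.3] M [ 0.351  0.007 -0.143] w 0.015608191197512928 turn 18.175258144405543
```

servo_tool(motion=[[[0,0,0,0,0,-0.3,0],[0,0,0,0,0,-0.3,0],[0,0,0,0,0,-0.3,0],[0,0,0,0,0,0,0],[0,0,0,0,0,0,0]]])

```text
clock: 6.95
ee_pos: [0.5567, 0.2063, 0.1266]
eef_rot: [[-0.96, -0.28, -0.0], [-0.28, 0.96, -0.001], [0.0, -0.001, -1.0]]
wrist_force: [-0.0, 0.3, 0.6]
width: 0.0158
gripper_force: 30.0
```

```bash
python3 s.py
```

```text
6.95 [0.5567 0.2063 0.1266] F [-0.   0.3  0.6] M [ 0.079 -0.063 -0.094] w 0.015819812404464506 turn 23.357144773580238
```

servo_tool(motion=[[[0,0,0,0,0,-0.2,0],[0,0,0,0,0,-0.2,0],[0,0,0,0,0,-0.2,0],[0,0,0,0,0,0,0],[0,0,0,0,0,0,0]]])

```text
clock: 7.37
ee_pos: [0.5567, 0.2063, 0.1266]
eef_rot: [[-0.94, -0.34, -0.0], [-0.34, 0.94, -0.001], [0.0, -0.001, -1.0]]
wrist_force: [0.2, -1.5, 1.0]
width: 0.0162
gripper_force: 30.0
```

```bash
python3 s.py
```

```text
7.3667 [0.5567 0.2063 0.1266] F [ 0.2 -1.5  1. ] M [-0.643 -0.281 -0.358] w 0.016224906369314233 turn 26.965709967259862
```

servo_tool(motion=[[[0,0,0,0,0,-0.2,0],[0,0,0,0,0,0,0],[0,0,0,0,0,0,0],[0,0,0,0,0,0,0],[0,0,0,0,0,0,0]]])

```text
clock: 7.78
ee_pos: [0.5567, 0.2063, 0.1266]
eef_rot: [[-0.933, -0.36, -0.0], [-0.36, 0.933, -0.001], [0.0, -0.001, -1.0]]
wrist_force: [1.0, -4.9, 1.3]
width: 0.0161
gripper_force: 30.0
```

```bash
python3 s.py
```

```text
7.7833 [0.5567 0.2063 0.1266] F [ 1.  -4.9  1.3] M [-1.278 -0.46  -0.501] w 0.016136478375531695 turn 28.183054543400917
```

servo_tool(motion=[[[0,0,0,0,0,0.3,0],[0,0,0,0,0,0,0],[0,0,0.15,0,0,0,0],[0,0,0.15,0,0,0,0],[0,0,0.15,0,0,0,0]]], force=50)

```text
clock: 8.2
ee_pos: [0.5567, 0.2063, 0.1197]
eef_rot: [[-0.943, -0.334, 0.001], [-0.334, 0.943, -0.001], [-0.0, -0.001, -1.0]]
wrist_force: [-1.9, -6.0, 9.4]
width: 0.0155
gripper_force: 50.0
```

servo_tool(motion=[[[0,0,0,0,0,0,0],[0,0,0,0,0,0,0],[0,0,0,0,0,0,0],[0,0,0,0,0,0,0],[0,0,0,0,0,0,0]]])

```text
clock: 8.62
ee_pos: [0.5567, 0.2063, 0.1195]
eef_rot: [[-0.943, -0.334, 0.001], [-0.334, 0.943, -0.001], [-0.0, -0.001, -1.0]]
wrist_force: [-2.3, -5.1, 9.6]
width: 0.0156
gripper_force: 50.0
```

```bash
python3 s.py
```

```text
8.6167 [0.5567 0.2063 0.1195] F [-2.3 -5.1  9.6] M [-1.616  0.594 -0.062] w 0.0156431438583244 turn 26.57858811410928
```

servo_tool(motion=[[[0,0,0.12,0,0,0,0],[0,0,0,0,0,0,0],[0,0,0,0,0,0,0],[0,0,0,0,0,0,0],[0,0,0,0,0,0,0]]])

```text
clock: 9.03
ee_pos: [0.5567, 0.2063, 0.1174]
eef_rot: [[-0.943, -0.334, 0.001], [-0.334, 0.943, -0.001], [-0.0, -0.001, -1.0]]
wrist_force: [-3.6, -5.6, 10.7]
width: 0.0159
gripper_force: 50.0
```

servo_tool(motion=[[[0,0,0,0,0,-0.5,0],[0,0,0,0,0,-0.5,0],[0,0,0,0,0,-0.5,0],[0,0,0,0,0,0,0],[0,0,0,0,0,0,0]]])

```text
clock: 9.45
ee_pos: [0.5568, 0.206, 0.1174]
eef_rot: [[-0.878, -0.478, 0.001], [-0.478, 0.878, -0.002], [0.0, -0.002, -1.0]]
wrist_force: [-1.7, -6.2, 10.6]
width: 0.0157
gripper_force: 50.0
```

```bash
python3 s.py
```

```text
9.45 [0.5568 0.206  0.1174] F [-1.7 -6.2 10.6] M [-1.888  0.655  0.04 ] w 0.015727132335959303 turn 35.60814214873997
```

servo_tool(motion=[[[0,0,0,0,0,-0.6,0],[0,0,0,0,0,-0.6,0],[0,0,0,0,0,-0.6,0],[0,0,0,0,0,-0.6,0],[0,0,0,0,0,-0.6,0]]])

```text
clock: 9.87
ee_pos: [0.5571, 0.2056, 0.1175]
eef_rot: [[-0.686, -0.728, 0.001], [-0.728, 0.686, -0.002], [0.001, -0.002, -1.0]]
wrist_force: [-1.0, -7.3, 11.0]
width: 0.0156
gripper_force: 50.0
```

servo_tool(motion=[[[0,0,0,0,0,-0.6,0],[0,0,0,0,0,-0.6,0],[0,0,0,0,0,-0.6,0],[0,0,0,0,0,-0.6,0],[0,0,0,0,0,-0.4,0]]])

```text
clock: 10.28
ee_pos: [0.5575, 0.2054, 0.1177]
eef_rot: [[-0.447, -0.895, 0.002], [-0.895, 0.447, -0.002], [0.001, -0.003, -1.0]]
wrist_force: [0.5, -8.0, 10.7]
width: 0.0154
gripper_force: 50.0
```

```bash
python3 s.py
```

```text
10.2833 [0.5575 0.2054 0.1177] F [ 0.5 -8.  10.7] M [-2.61   0.061 -0.004] w 0.015372940276882843 turn 70.54376635346209
```

servo_tool(motion=[[[0,0,0,0,0,-0.3,0],[0,0,0,0,0,-0.3,0],[0,0,0,0,0,-0.3,0],[0,0,0,0,0,-0.3,0],[0,0,0,0,0,0,0]]])

```text
clock: 10.7
ee_pos: [0.5577, 0.2053, 0.1177]
eef_rot: [[-0.334, -0.943, 0.002], [-0.943, 0.334, -0.002], [0.001, -0.003, -1.0]]
wrist_force: [0.3, -8.9, 10.9]
width: 0.0158
gripper_force: 50.0
```

```bash
python3 s.py
```

```text
10.7 [0.5577 0.2053 0.1177] F [ 0.3 -8.9 10.9] M [-2.714 -0.054 -0.416] w 0.015826010335836888 turn 77.55630531892842
```

servo_tool(motion=[[[0,0,0,0,0,-0.3,0],[0,0,0,0,0,0,0],[0,0,0,0,0,0,0],[0,0,0,0,0,0,0],[0,0,0,0,0,0,0]]])

```text
clock: 11.12
ee_pos: [0.5577, 0.2053, 0.1177]
eef_rot: [[-0.307, -0.952, 0.002], [-0.952, 0.307, -0.002], [0.001, -0.003, -1.0]]
wrist_force: [0.0, -9.4, 10.9]
width: 0.0162
gripper_force: 50.0
```

```bash
python3 s.py
```

```text
11.1167 [0.5577 0.2053 0.1177] F [ 0.  -9.4 10.9] M [-2.656 -0.149 -0.647] w 0.016203351621992018 turn 79.21723042529442
```

servo_tool(motion=[[[0,0,0,0,0,0.25,0],[0,0,-0.2,0,0,0,0],[0,0,-0.2,0,0,0,0],[0,0,-0.2,0,0,0,0],[0,0,0,0,0,0,0]]])

```text
clock: 11.53
ee_pos: [0.5576, 0.2053, 0.129]
eef_rot: [[-0.331, -0.944, 0.002], [-0.944, 0.331, -0.002], [0.001, -0.002, -1.0]]
wrist_force: [2.2, -9.2, 3.9]
width: 0.0158
gripper_force: 50.0
```

```bash
python3 s.py
```

```text
11.5333 [0.5576 0.2053 0.129 ] F [ 2.2 -9.2  3.9] M [-2.584 -0.894 -0.386] w 0.015750068016497053 turn 77.75538737504775
```

servo_tool(motion=[[[0,0,0,0,0,0,1],[0,0,0,0,0,0,1],[0,0,0,0,0,0,1],[0,0,0,0,0,0,1],[0,0,0,0,0,0,1]]])

```text
clock: 11.95
ee_pos: [0.5567, 0.2076, 0.1272]
eef_rot: [[-0.33, -0.944, 0.001], [-0.944, 0.33, 0.001], [-0.001, -0.0, -1.0]]
wrist_force: [-0.8, -0.3, 1.6]
width: 0.0418
gripper_force: 1.1
```

servo_tool(motion=[[[0,0,0,0,0,0,1],[0,0,0,0,0,0,1],[0,0,0,0,0,0,1],[0,0,0,0,0,0,1],[0,0,0,0,0,0,1]]])

```text
clock: 12.37
ee_pos: [0.5563, 0.2067, 0.1266]
eef_rot: [[-0.332, -0.943, -0.001], [-0.943, 0.332, -0.0], [0.001, 0.001, -1.0]]
wrist_force: [-0.4, 0.4, 0.4]
width: 0.0746
gripper_force: 0.0
```

servo_tool(motion=[[[0,0,-1,0,0,0,1],[0,0,-1,0,0,0,1],[0,0,-1,0,0,0,1],[0,0,-1,0,0,0,1],[0,0,-1,0,0,0,1]]])

```text
clock: 12.78
ee_pos: [0.5563, 0.2065, 0.2275]
eef_rot: [[-0.332, -0.943, -0.001], [-0.943, 0.332, -0.0], [0.001, 0.001, -1.0]]
wrist_force: [-0.7, 0.5, -0.5]
width: 0.0867
gripper_force: 0.0
```

servo_tool(motion=[[[0,0,-1,0,0,0,1],[0,0,-1,0,0,0,1],[0,0,0,0,0,0,1],[0,0,0,0,0,0,1],[0,0,0,0,0,0,1]]])

```text
clock: 13.2
ee_pos: [0.5561, 0.2065, 0.2659]
eef_rot: [[-0.332, -0.943, -0.002], [-0.943, 0.332, -0.0], [0.001, 0.002, -1.0]]
wrist_force: [0.3, 0.3, -1.0]
width: 0.0869
gripper_force: 0.0
```

```bash
python3 s.py
python3 - <<'E'
from h import *
import cv2
s,p=wrist("pics/w4.png");q=imaging.capture("side")["img"]
a=cv2.convertScaleAbs(p["img"][60:360],alpha=1.8,beta=15)
cv2.imwrite("pics/c4.png",np.hstack([cv2.resize(p["img"],(400,300)),cv2.resize(q[190:340,150:350],(400,300),interpolation=2)]))
E
```

```text
13.2 [0.5561 0.2065 0.2659] F [ 0.3  0.3 -1. ] M [0.01  0.096 0.033] w 0.0869072701491407 turn 77.68246515575231
```

View pics/c4.png

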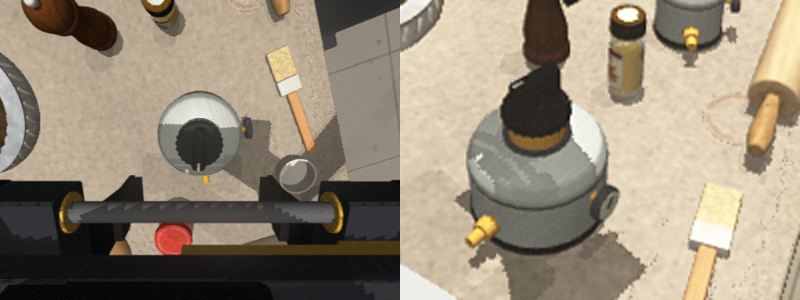

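The wrist picture shows the bar turned, with its mark end at about (200,165), in line with the tool. The side picture shows the cap raised, with more of the brass neck visible at about (535,135). The gripper is clear of it.

```bash
python3 -c "
from cell import job;print(job.job_done())"
```

```text
the job is handed in; nothing more can be done
None
```

The large tank's cap is open: I turned it to its first stop, pressed it down, turned it on to the end and let go, and the last pictures show it sprung up. The small tank's cap was not touched, and the job was handed in at about 13 s of the 35 s allowed.

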